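# Clock a two-lug seal carrier into a turbocharger housing

## Robot

A 6-joint arm with a two-finger parallel gripper is mounted at the origin on the work surface. World frame = base frame: x ahead of the robot, y to its left, z up, the work surface at z = 0. Lengths are in m, angles in rad, forces in N, time in s.
With the tool pointing down it reaches from about 0.35 to 0.925 m from the base axis. Payload 6.4 kg.
Tool frame: the origin (TCP) lies on the centre line of the jaws, within the pads' length; the fingertips stand 17 mm ahead of it and the grasp point (between the pads) lies 2 mm behind it; z points along the fingers, y is the line along which they close (so a half turn about z gives the same grasp; the last joint's range is limited). The gripper opens to 85 mm and grips with 20 to 120 N. Pads are 22 mm wide; open, the fingers measure 114 mm over their backs; the gripper's body (76 mm by 85 mm) begins 54 mm behind the grasp point. The pads swing forward as they close: fully open they stand 13 mm farther back than shut.
Start: joints at [1.101, 0.245, 1.558, -0, 1.339, -0.174], TCP at [0.189, 0.622, 0.213] pointing down, gripper open.
Joint ranges: [-3.13, 3.13], [-1.02, 2.26], [0.13, 2.54], [-0.95, 4.09], [0.21, 2.88], [-2.74, 2.74]. Speed limits (rad/s): [2.57, 2.57, 3.14, 3.14, 3.14, 3.14].

## Interface

Orientations are given as a rotation vector (axis times angle).
In Python, from bench import status, optics, workorder gives the robot as it stands.
- The arm moves only by the tool servo_tool, never from a script. Its argument "series" is a list of rows, each a list of 3 entries, a list of its own where there are three numbers: the turn, a rotation vector about the tool's x, y, z in rad, then the shift along the tool's x, y, z in m, then the opening, from -1 (shut) to 1 (fully open). In form: [[[rx, ry, rz], [x, y, z], claw], ...]. A call has 1 to 10 rows; each row is the pose to reach, as a shift and turn from the pose commanded when the call began, along the tool's axes at that moment; what a row does not reach only later rows make up. A row lasts 1/8 s, in which the tool goes at most 62.5 mm and 10.7 degrees, less where a joint would pass 70% of its speed; a pose out of reach is approached as far as the arm can. A call with a gripper value outside its range is refused whole. The fingers move at their own pace and stop on an object; the grip force is fixed at half the most. Time passes only in rows, so rows that repeat a pose let the fingers close. It gives the time, the measured TCP pose, the force, the opening and the grip force at its end, in the units of the state.
- status.observe(): the state, without advancing time (a new reading comes with each control period).
- optics.snapshot(name): name is "scene" or "side" or "wrist"; returns (picture, depth): 400x640x3 uint8, red, green, blue; 400x640 float32, m along the optical axis (not along the pixel's ray), 0 where there is no reading.
- optics.get_calibration(name): a dict with "intrinsics" (3x3 intrinsics, pixels), "position" and "attitude" of the camera in the world; the wrist camera has in their place "tool_from_camera" (4x4, takes a point from camera to tool coordinates, whose origin is the TCP and whose axes are the flange's). Camera axes: x right, y up, looking along -z (the intrinsics and any distortion apply to the point x, -y, -z); pixel columns grow to the right and rows downward; lengths in m; the calibration is good to about 2 mm. A picture is of the moment at which its call begins: read the wrist's pose just before it. get_calibration takes no time and is no camera call.
- workorder.sign_off(): hands the job in; it is judged then, once.
The state is a dict: "t": time; "joints": joint angles; "joint_velocities": joint speeds; "joint_efforts": joint torques, N m; "tcp_pos": TCP position; "ee_rot": TCP orientation; "contact_force": force on the tool from outside, world axes, zero at the start; "torque": the same for the moment, N m; "gripper_width": opening from 0.0 (shut) to 1.0 (fully open); "gripper_force": force on a finger pad.
Only numpy, scipy, OpenCV 4.12 (cv2) and the standard library are available. Lean on these libraries where they do the work, as an engineer would, in place of code of your own. Each camera call takes 0.05 s, during which the arm holds its last target. There are 200 camera calls.

## Task

Fit the seal carrier that has two lugs into the turbocharger housing: set it in the mouth with its lugs resting on the rim about an eighth of a turn away from the two notches, pause a moment, then turn it under light pressure until the lugs find the notches and it drops fully home. Let go of it there, and leave the three-lug carrier where it stands.

Things in the scene. Friction and masses are not known exactly. Their poses are not given: they have to be found in the camera images.
- carrier: Loose two-lug seal carrier, bare aluminium, 0.3-0.6 kg. Origin: centre of underside, z up. Foot 52 mm across, widening to 68 at 12 mm up; body 68 across from 12 to 26 mm up, with lugs along +x and -x, 14 mm wide, reaching 52 mm from the axis, same heights; on top a grip block 26 mm thick (y), 44 long (x), 26 to 76 mm up: take it by its +y and -y faces. Alike after a half turn.
- housing: Turbocharger housing, dark round iron casting, 152 mm across, 50 high, fixed, mouth up. Origin: centre of underside, z up. Round bore 78 mm across from the flat rim (50 up) to a floor 24 up; two notches along +x and -x, 32 mm wide, reaching 58 mm from the axis, as deep as the bore. The carrier's foot enters the bore (5 mm side play) until its lugs meet the rim.
- seat (a point): Centre of the bore's floor, 24 mm above the housing's origin, axes as the housing's. Lugs on the rim: the carrier's origin is 14 mm above this point. Turned so that its x axis lies along the housing's x, either way round (about 10 degrees of play), it drops until its origin is at this point and its flat top is flush with the rim.
- carrier_three: The other seal carrier, loose, same metal, sizes and grip block (76 mm high), but with three lugs 120 degrees apart, one along its +x. It does not fit this housing. Origin: centre of its underside, z up.
Mind the look-alikes: they are no part of the job. Leave any brown look-alike of the carrier alone. Several things look just like the housing: the one meant starts farthest from the robot's base.

How it is judged:
By the outcome, as a careful person would: the job done as asked, in the order asked, and still so for the second after the job is handed in, with the robot touching nothing.
It also fails if it takes over 42 s, if anything falls off the work surface, if the arm or the gripper's body presses on something with over 40 N, if the wrist force passes 120 N, or if a joint passes its speed limit or range.

## Working session

There is one attempt and no reset: what is moved stays moved. The work goes in short steps, Python scripts to look and compute and a tool call to move; the robot and the scene stay as the last step left them, time stands still between calls to the robot, and variables do not carry over. Pictures are saved under pics/ and viewed, at most 10 in all, crops included, and the job is handed in when it is done.

Besides the shell and the picture viewer there is one more tool, called after "Call:" in YAML: its name, and indented under it one key for each argument. servo_tool: Moves the arm, as the interface text tells. Its arguments: {"type":"object","properties":{"series":{"type":"array","items":{"type":"array"}}},"required":["series"]}

```bash
mkdir -p pics; ls
cat > h.py <<'E'
import numpy as np, cv2
from scipy.spatial.transform import Rotation as R
from bench import status, optics, workorder
def cam(n):
    c=optics.get_calibration(n); K=np.array(c["intrinsics"])
    if n=="wrist":
        s=status.observe(); T=np.eye(4); T[:3,:3]=R.from_rotvec(s["ee_rot"]).as_matrix(); T[:3,3]=s["tcp_pos"]
        T=T@np.array(c["tool_from_camera"])
    else:
        T=np.eye(4); T[:3,3]=c["position"]; a=np.array(c["attitude"])
        T[:3,:3]=a if a.shape==(3,3) else (R.from_rotvec(a) if a.size==3 else R.from_quat(a)).as_matrix()
    return K,T
def cloud(K,T,d):
    v,u=np.mgrid[:d.shape[0],:d.shape[1]]
    p=np.stack([(u-K[0,2])/K[0,0]*d,-(v-K[1,2])/K[1,1]*d,-d],-1)
    return p@T[:3,:3].T+T[:3,3]
def save(n,im): cv2.imwrite("pics/"+n+".png",cv2.cvtColor(im,cv2.COLOR_RGB2BGR))
E
python3 - <<'E'
from h import *
for n in ("scene","side","wrist"):
    print(n,{k:np.round(v,3).tolist() if not isinstance(v,str) else v for k,v in optics.get_calibration(n).items()})
    K,T=cam(n); im,d=optics.snapshot(n); save(n+"0",im); np.savez(n+"0.npz",im=im,d=d,K=K,T=T)
print(status.observe())
E
```

```text
pics
scene {'intrinsics': [[464.718, 0.0, 312.524], [0.0, 464.718, 200.983], [0.0, 0.0, 1.0]], 'position': [1.245, -0.125, 0.664], 'attitude': [0.791, 0.644, 1.253]}
side {'intrinsics': [[392.422, 0.0, 322.941], [0.0, 392.422, 203.467], [0.0, 0.0, 1.0]], 'position': [0.227, 0.59, 0.661], 'attitude': [0.232, -1.068, -2.566]}
wrist {'intrinsics': [[298.79, 0.0, 315.524], [0.0, 298.79, 202.193], [0.0, 0.0, 1.0]], 'tool_from_camera': [[0.001, 0.962, 0.272, 0.068], [1.0, -0.001, 0.0, 0.0], [0.001, 0.272, -0.962, -0.16], [0.0, 0.0, 0.0, 1.0]]}
{'t': 0.15, 'joints': array([ 1.10087162e+00,  2.45637321e-01,  1.55875461e+00, -6.07737259e-06,
        1.33871239e+00, -1.74085157e-01]), 'joint_velocities': array([ 0.00060509, -0.00172899, -0.00173535, -0.0011666 ,  0.00223614,
        0.00041708]), 'joint_efforts': array([-7.43053861e-04, -4.29986823e+01, -3.26552582e+01, -1.27070552e-04,
        3.55097647e-03, -2.24938600e-05]), 'tcp_pos': array([0.18927569, 0.62134528, 0.21213285]), 'ee_rot': array([-4.62938912e-01, -3.10681774e+00,  2.25507693e-03]), 'contact_force': array([0.18582296, 0.46692416, 0.10806874]), 'torque': array([-0.03062073,  0.03449989, -0.04647488]), 'gripper_force': 0.0, 'gripper_width': 0.9997650950672088}
```

View pics/scene0.png

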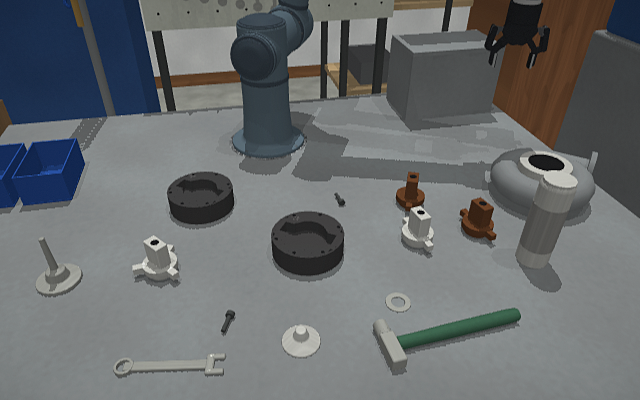

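View pics/side0.png

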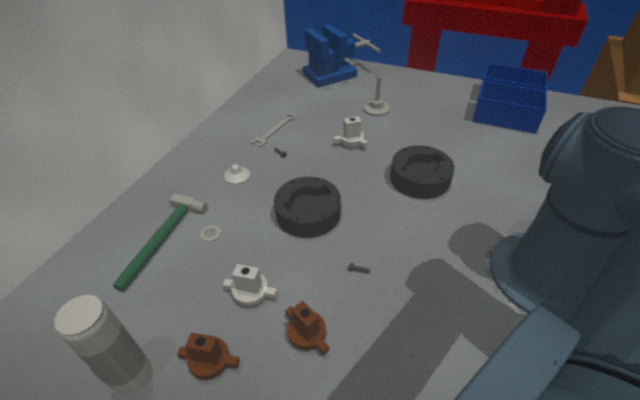

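The scene view shows two dark housings, at (200,197) and (308,242), and bare metal carriers at (157,260), which seems to have three lugs, and (418,228), which seems to have two. There are brown look-alikes at (411,190) and (479,218). The side view shows the same things: housings at (422,170) and (308,206), bare carriers at (351,133) and (249,285). I'll measure them and enlarge a crop.

Run:
```python
from h import *
tiles=[]
boxes={"scene":[("hA",160,165,80,65),("hB",265,205,85,75),("cL",125,230,65,60),("cR",390,198,60,60)],
"side":[("hA",385,140,75,62),("hB",268,172,80,68),("cL",327,112,48,45),("cR",215,255,70,60)]}
for n in boxes:
    z=np.load(n+"0.npz"); P=cloud(z["K"],z["T"],z["d"]); im=z["im"]
    hsv=cv2.cvtColor(im,cv2.COLOR_RGB2HSV)
    row=[]
    for nm,x,y,w,h in boxes[n]:
        p=P[y:y+h,x:x+w].reshape(-1,3); ok=z["d"][y:y+h,x:x+w].ravel()>0; V=hsv[y:y+h,x:x+w,2].ravel()
        S=hsv[y:y+h,x:x+w,1].ravel()
        if nm[0]=="h":
            m=ok&(p[:,2]>.042)&(p[:,2]<.06)
            q=p[m][:,:2].astype(np.float32); c,r=cv2.minEnclosingCircle(q); print(n,nm,np.round(c,4),round(r,4),m.sum(),"z",np.median(p[m][:,2]), "reach",np.hypot(*c))
        else:
            m=ok&(p[:,2]>.068)&(p[:,2]<.085); q=p[m][:,:2].astype(np.float32)
            print(n,nm,"top",cv2.minAreaRect(q),m.sum(),"z",np.median(p[m][:,2]))
            m=ok&(p[:,2]>.019)&(p[:,2]<.032); q=p[m][:,:2].astype(np.float32)
            c=np.median(p[ok&(p[:,2]>.068)][:,:2],0); r=np.linalg.norm(q-c,axis=1); a=np.degrees(np.arctan2(*(q-c).T[::-1]))
            print("  lug angles",np.histogram(a[r>.04],bins=np.arange(-180,181,20))[0], r.max())
        row.append(cv2.resize(im[y:y+h,x:x+w],(200,200),interpolation=cv2.INTER_CUBIC))
    tiles.append(np.hstack(row))
save("crops",np.vstack(tiles))
```

```text
scene hA [ 0.299  -0.1996] 0.0787 1471 z 0.04916773502042182 reach 0.35952193680006267
scene hB [0.5137 0.017 ] 0.0777 2090 z 0.04915796022267688 reach 0.5139667533921207
scene cL top ((0.5133413672447205, -0.2851334810256958), (0.04706991836428642, 0.026519879698753357), 36.694339752197266) 254 z 0.07526564333805408
  lug angles [ 0  0  0  2 39 12  0  0  0  0 20 20  0  0  0  0 26 13] 0.05656166770160861
scene cR top ((0.5282342433929443, 0.25538334250450134), (0.048257555812597275, 0.025988377630710602), 7.647078037261963) 204 z 0.0747944127725525
  lug angles [ 30   0   0   0   0   0   0   0   0  29   5   0   0   0   0   0  35 114] 0.13550989036702255
side hA [ 0.2993 -0.1972] 0.0782 1482 z 0.04922135086462259 reach 0.3583925763468867
side hB [0.5135 0.0201] 0.0778 1891 z 0.04949215676686769 reach 0.5139151496047809
side cL top ((0.5113144516944885, -0.2815084755420685), (0.043331608176231384, 0.03009096533060074), 40.639923095703125) 125 z 0.07506406673783106
  lug angles [ 0  0  0  0  0  0  0  0  0  0 16  7  0  0  0  0 15  9] 0.051663730963040486
side cR top ((0.526703417301178, 0.25881287455558777), (0.044014982879161835, 0.027797097340226173), 10.013627052307129) 345 z 0.07560879215632399
  lug angles [51  3  0  0  0  0  0  0  8 48  0  0  0  0  0  0  0  0] 0.0544012373349735
```

View pics/crops.png

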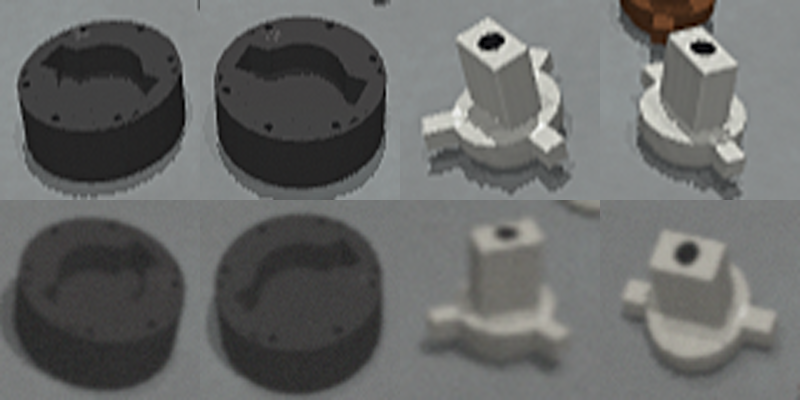

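Candidates for the housing are (200,197), 0.36 m from the base, and (308,242), 0.514 m. The second is farther, so it is the one meant. The crop confirms that the bare carrier at (418,228) has two lugs and the one at (157,260) has three. I'll hover over the housing first to get its notch angle close up.

```bash
cat >> h.py <<'E'
def go(xyz,yaw):
    "tool-down target with tool x at world angle yaw (deg) -> turn, shift in tool axes"
    s=status.observe(); A=R.from_rotvec(s["ee_rot"]); c,w=np.cos(np.radians(yaw)),np.sin(np.radians(yaw))
    B=R.from_matrix(np.array([[c,w,0],[w,-c,0],[0,0,-1.]]))
    x=A.as_matrix()[:,0]; print("now",np.round(s["tcp_pos"],4),"yaw",round(np.degrees(np.arctan2(x[1],x[0])),2),"t",round(s["t"],2),"F",np.round(s["contact_force"],1),"w",round(s["gripper_width"],3))
    print("turn",np.round((A.inv()*B).as_rotvec(),4),"shift",np.round(A.inv().apply(np.array(xyz)-s["tcp_pos"]),4))
E
python3 -c "
from h import *
go((.5136,.0185,.25),180)"
```

```text
now [0.1893 0.6213 0.2121] yaw 163.05 t 0.15 F [0.2 0.5 0.1] w 1.0
turn [-0.0014 -0.0005 -0.2958] shift [-0.486  -0.4822 -0.0373]
```

Call:
servo_tool:
  series:
    - [[0,0,0],[-0.03,-0.03,-0.038],1]
    - [[0,0,-0.296],[-0.486,-0.482,-0.038],1]
    - [[0,0,-0.296],[-0.486,-0.482,-0.038],1]
    - [[0,0,-0.296],[-0.486,-0.482,-0.038],1]
    - [[0,0,-0.296],[-0.486,-0.482,-0.038],1]
    - [[0,0,-0.296],[-0.486,-0.482,-0.038],1]
    - [[0,0,-0.296],[-0.486,-0.482,-0.038],1]
    - [[0,0,-0.296],[-0.486,-0.482,-0.038],1]
    - [[0,0,-0.296],[-0.486,-0.482,-0.038],1]
    - [[0,0,-0.296],[-0.486,-0.482,-0.038],1]

```text
t: 1.4
tcp_pos: [0.4761, 0.0882, 0.251]
ee_rot: [0.0, 3.141, 0.0]
contact_force: [0.9, 0.8, -0.9]
gripper_width: 0.999
gripper_force: 0.0
```

```bash
python3 -c "
from h import *
go((.5136,.0185,.25),180)"
```

```text
now [0.4761 0.0882 0.251 ] yaw 180.0 t 1.4 F [ 0.9  0.8 -0.9] w 0.999
turn [ 0.0002  0.0004 -0.    ] shift [-0.0375 -0.0697  0.001 ]
```

Call:
servo_tool:
  series:
    - [[0,0,0],[-0.037,-0.07,0],1]
    - [[0,0,0],[-0.037,-0.07,0],1]
    - [[0,0,0],[-0.037,-0.07,0],1]
    - [[0,0,0],[-0.037,-0.07,0],1]

```text
t: 1.9
tcp_pos: [0.512, 0.0215, 0.2508]
ee_rot: [0.003, -3.141, -0.001]
contact_force: [0.3, -0.7, -0.1]
gripper_width: 0.999
gripper_force: 0.0
```

Run:
```python
from h import *
K,T=cam("wrist"); im,d=optics.snapshot("wrist"); save("w1",im); np.savez("w1.npz",im=im,d=d,K=K,T=T)
P=cloud(K,T,d); p=P[d>0]
c0=np.array([.5136,.0185])
m=(np.linalg.norm(p[:,:2]-c0,axis=1)<.09)&(p[:,2]>.043)&(p[:,2]<.056)
q=p[m][:,:2].astype(np.float32); c,r=cv2.minEnclosingCircle(q); print("rim",c,r,np.median(p[m][:,2]))
c=np.array(c); v=p[:,:2]-c; rr=np.linalg.norm(v,axis=1)
m=(rr>.044)&(rr<.056)&(p[:,2]<.044)
a=np.degrees(np.arctan2(v[m][:,1],v[m][:,0]));print(m.sum(),np.histogram(a,bins=np.arange(-180,181,10))[0])
print("2theta axis",np.degrees(np.angle(np.exp(2j*np.radians(a)).mean()))/2)
# bore hole centre
m=(rr<.065)&(p[:,2]<.044); hull=p[m][:,:2].astype(np.float32); print("hole rect",cv2.minAreaRect(hull),np.median(p[m][:,2]))
go((.5136,.0185,.25),180)
```

```text
rim (0.5135184526443481, 0.01742084138095379) 0.07602830976247787 0.04910567651512232
462 [ 0  0  0  4 66 63 64 50  0  0  0  0  0  0  0  0  0  0  0  0  0 49 54 58
 51  3  0  0  0  0  0  0  0  0  0  0]
2theta axis 54.90776689273964
hole rect ((0.5144341588020325, 0.01708052307367325), (0.11647894233465195, 0.07718419283628464), 55.217288970947266) 0.023380780421465353
now [0.512  0.0216 0.2509] yaw -179.87 t 1.95 F [ 0.2  0.3 -0.5] w 0.999
turn [ 0.0004 -0.0003  0.0023] shift [-0.0016 -0.0031  0.0009]
```

View pics/w1.png

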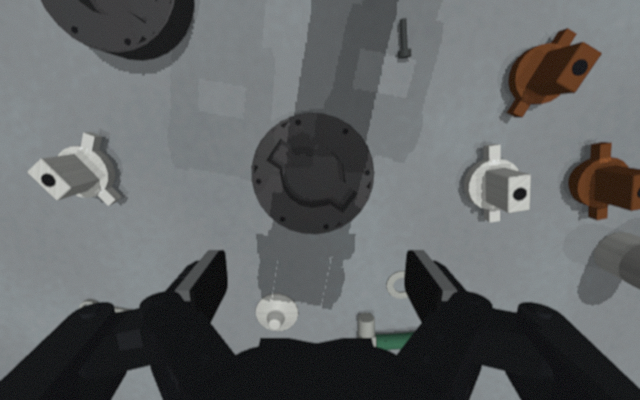

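Wrist view: the meant housing is at (313,172), with its notches at upper left (275,155) and lower right (350,200). That gives centre (0.514, 0.0175), radius 76.0 mm as it must be, and an axis at 55°. The two-lug carrier is at (495,183). A carrier angle of 10° at placing and then a 45° turn suits this. I'll flip the tool by a half turn so the last joint stays mid-range, and go over the carrier.

Call:
servo_tool:
  series:
    - [[0,0,0.187],[-0.015,0.04,0],1]
    - [[0,0,0.374],[-0.015,0.08,0.0],1]
    - [[0,0,0.56],[-0.015,0.12,0],1]
    - [[0,0,0.74],[-0.015,0.16,0],1]
    - [[0,0,0.92],[-0.015,0.2,0.02],1]
    - [[0,0,1.1],[-0.015,0.237,0.05],1]
    - [[0,0,1.28],[-0.015,0.237,0.05],1]
    - [[0,0,1.46],[-0.015,0.237,0.05],1]
    - [[0,0,1.64],[-0.015,0.237,0.05],1]
    - [[0,0,1.8],[-0.015,0.237,0.05],1]

```text
t: 3.2
tcp_pos: [0.5264, 0.2586, 0.2011]
ee_rot: [-2.463, -1.95, -0.0]
contact_force: [0.6, -0.4, 0.4]
gripper_width: 1.005
gripper_force: 0.0
```

```bash
python3 -c "
from h import *
go((.527,.257,.2),8)"
```

```text
now [0.5264 0.2586 0.2011] yaw 76.72 t 3.2 F [ 0.6 -0.4  0.4] w 1.005
turn [-1.0000e-04 -1.0000e-04  1.1993e+00] shift [-0.0014  0.001   0.0011]
```

Call:
servo_tool:
  series:
    - [[0,0,0.19],[-0.001,0.001,0],1]
    - [[0,0,0.37],[-0.001,0.001,0],1]
    - [[0,0,0.55],[-0.001,0.001,0],1]
    - [[0,0,0.73],[-0.001,0.001,0],1]
    - [[0,0,0.91],[-0.001,0.001,0],1]
    - [[0,0,1.09],[-0.001,0.001,0],1]
    - [[0,0,1.2],[-0.001,0.001,0],1]
    - [[0,0,1.2],[-0.001,0.001,0],1]
    - [[0,0,1.2],[-0.001,0.001,0],1]

```text
t: 4.32
tcp_pos: [0.5278, 0.2566, 0.2011]
ee_rot: [-3.133, -0.227, -0.0]
contact_force: [-0.1, -0.5, 1.2]
gripper_width: 1.0
gripper_force: 0.0
```

Run:
```python
from h import *
K,T=cam("wrist"); im,d=optics.snapshot("wrist"); save("w2",im)
P=cloud(K,T,d); p=P[d>0]
p=p[np.linalg.norm(p[:,:2]-[.527,.257],axis=1)<.07]
m=(p[:,2]>.07)&(p[:,2]<.082); q=p[m][:,:2].astype(np.float32); print("top",cv2.minAreaRect(q),np.median(p[m][:,2]))
c=np.array(cv2.minAreaRect(q)[0]); v=p[:,:2]-c; rr=np.linalg.norm(v,axis=1)
m=(p[:,2]>.018)&(p[:,2]<.032); print("rmax",rr[m].max())
for s in (1,-1):
    k=m&(rr>.039)&(rr<.054)&(s*v[:,0]>0); print("lug",k.sum(),p[k].mean(0),np.degrees(np.arctan2(*v[k].mean(0)[::-1])))
k=(p[:,2]>.02)&(p[:,2]<.032); print("body circle",cv2.minEnclosingCircle(p[k][:,:2].astype(np.float32)))
go((.527,.257,.2),8)
```

```text
top ((0.5275603532791138, 0.257865846157074), (0.044337548315525055, 0.025506779551506042), 8.976141929626465) 0.07526114565360875
rmax 0.0517995602381657
lug 157 [0.57245356 0.264769   0.02530216] 8.741810070936694
lug 123 [0.48301952 0.24991004 0.02531387] -169.8727267693549
body circle ((0.5276632905006409, 0.25785836577415466), 0.05179683864116669)
now [0.5279 0.2565 0.2011] yaw 8.25 t 4.38 F [-0.  -0.5 -0.6] w 0.998
turn [-0.0001 -0.0001  0.0043] shift [-0.0008 -0.0007  0.0011]
```

View pics/w2.png

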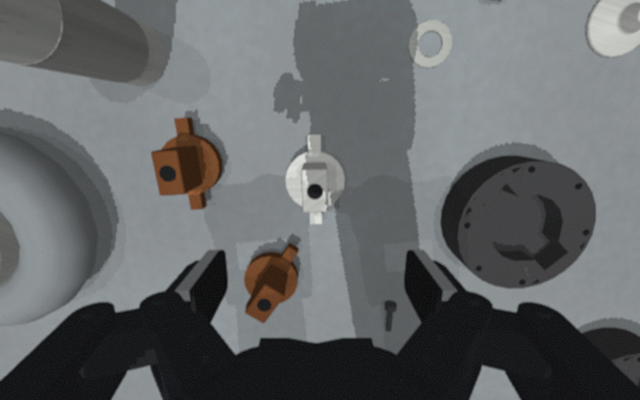

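The wrist view shows the carrier at (315,180) with lugs above and below it at (315,142) and (317,217). The browns at (188,165) and (272,275) are clear of the jaws. Both measurements agree: (0.5276, 0.2579), 8.9°, lug reach 51.8 mm, top at 75 mm. I'll descend and grip.

Call:
servo_tool:
  series:
    - [[0,0,-0.012],[0,-0.0014,0.04],1]
    - [[0,0,-0.012],[0,-0.0014,0.08],1]
    - [[0,0,-0.012],[0,-0.0014,0.11],1]
    - [[0,0,-0.012],[0,-0.0014,0.13],1]
    - [[0,0,-0.012],[0,-0.0014,0.145],1]
    - [[0,0,-0.012],[0,-0.0014,0.145],1]
    - [[0,0,-0.012],[0,-0.0014,0.145],-1]
    - [[0,0,-0.012],[0,-0.0014,0.145],-1]
    - [[0,0,-0.012],[0,-0.0014,0.145],-1]
    - [[0,0,-0.012],[0,-0.0014,0.145],-1]

```text
t: 5.62
tcp_pos: [0.5286, 0.2577, 0.057]
ee_rot: [-3.132, -0.241, -0.002]
contact_force: [-1.6, 1.3, 5.4]
gripper_width: 0.246
gripper_force: 58.6
```

Call:
servo_tool:
  series:
    - [[0,0,0],[0,0,0],-1]
    - [[0,0,0],[0,0,0],-1]
    - [[0,0,0],[0,0,0],-1]
    - [[0,0,0],[0,0,0],-1]

```text
t: 6.12
tcp_pos: [0.5286, 0.2577, 0.057]
ee_rot: [-3.132, -0.241, -0.002]
contact_force: [-2.2, 1.7, 6.5]
gripper_width: 0.238
gripper_force: 58.7
```

```bash
python3 -c "
from h import *
go((.5276,.2579,.2),10); print(status.observe()['gripper_force'])"
```

```text
now [0.5286 0.2577 0.057 ] yaw 8.82 t 6.12 F [-2.2  1.7  6.5] w 0.238
turn [-0.0005 -0.0011 -0.0206] shift [-0.0008 -0.0004 -0.143 ]
58.723708391189575
```

Call:
servo_tool:
  series:
    - [[0,0,0],[0,0,-0.015],-1]
    - [[0,0,0],[0,0,-0.04],-1]
    - [[0,0,0],[0,0,-0.07],-1]
    - [[0,0,0],[0,0,-0.1],-1]
    - [[0,0,0],[0,0,-0.115],-1]
    - [[0,0,0],[0,0,-0.12],-1]
    - [[0,0,0],[0,0,-0.12],-1]
    - [[0,0,0],[0,0,-0.12],-1]

```text
t: 7.12
tcp_pos: [0.5273, 0.2571, 0.1746]
ee_rot: [3.132, 0.241, -0.004]
contact_force: [-0.6, -0.1, -0.6]
gripper_width: 0.004
gripper_force: 0.0
```

```bash
cat > hold.py <<'E'
from h import *
def held(n="wrist"):
    "held carrier as seen by the wrist camera: top/lugs relative to TCP"
    s=status.observe(); K,T=cam(n); im,d=optics.snapshot(n); P=cloud(K,T,d)
    return s,im,d,P
E
python3 - <<'E'
from hold import *
s,im,d,P=held(); save("w3",im)
tp=s["tcp_pos"]; p=P[d>0]; v=p-tp; rr=np.linalg.norm(v[:,:2],axis=1)
k=(rr<.075)&(v[:,2]<-.022)&(v[:,2]>-.045)
print(k.sum()); q=p[k]
if k.sum()>20: print(q.mean(0)-tp, q.min(0)-tp,q.max(0)-tp)
k=(rr>.04)&(rr<.06)&(v[:,2]<-.015)&(v[:,2]>-.06); print("lug",k.sum(),v[k].mean(0) if k.any() else 0, np.degrees(np.arctan2(v[k][:,1].mean(),v[k][:,0].mean())))
go((.514,.0175,.177),10); print(s["gripper_force"])
E
```

```text
0
lug 0 0 nan
now [0.5274 0.2571 0.1747] yaw 8.81 t 7.17 F [ 0.4 -0.8  1. ] w -0.003
turn [ 0.0003  0.0023 -0.0208] shift [-0.05    0.2347 -0.0022]
0.0<stdin>:7: RuntimeWarning: Mean of empty slice.
  ret = ret.dtype.type(ret / rcount)
```

View pics/w3.png

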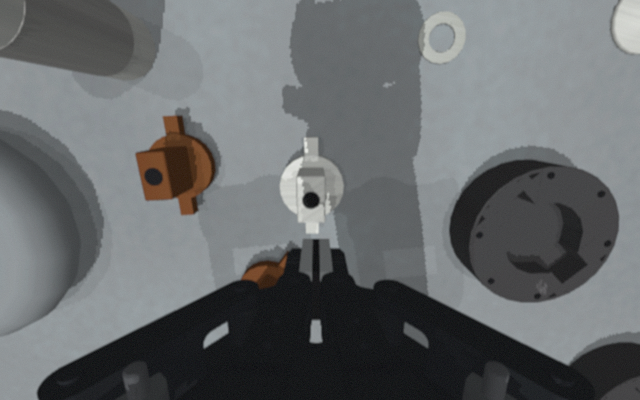

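The wrist view shows the carrier still standing at (311,195) with the jaws shut and empty at (316,250), so the grip slipped off. I'll check where the fingertips really are and whether the carrier moved.

Run:
```python
from hold import *
s,im,d,P=held(); tp=s["tcp_pos"]; A=R.from_rotvec(s["ee_rot"])
L=A.inv().apply((P-tp).reshape(-1,3)).reshape(P.shape)
for r in range(225,330,10): print(r,[ (np.round(L[r,c]*1000,0).astype(int).tolist(), round(float(d[r,c]),3)) for c in (300,310,322,330)])
p=P[d>0]; p=p[np.linalg.norm(p[:,:2]-[.527,.257],axis=1)<.07]
m=(p[:,2]>.07)&(p[:,2]<.082); print("top",cv2.minAreaRect(p[m][:,:2].astype(np.float32)),np.median(p[m][:,2]))
k=(p[:,2]>.02)&(p[:,2]<.032); print("body circle",cv2.minEnclosingCircle(p[k][:,:2].astype(np.float32)))
```

```text
225 [([-54, -18, 175], 0.356), ([-44, -6, 150], 0.329), ([-53, 8, 175], 0.355), ([-54, 17, 176], 0.356)]
235 [([-66, -18, 175], 0.359), ([-67, -6, 177], 0.361), ([-66, 8, 175], 0.359), ([-67, 18, 176], 0.361)]
245 [([-79, -19, 175], 0.363), ([11, -3, -28], 0.143), ([11, 3, -28], 0.142), ([-79, 18, 175], 0.363)]
255 [([7, -7, -31], 0.141), ([12, -2, -40], 0.131), ([12, 3, -40], 0.131), ([11, 6, -39], 0.132)]
265 [([12, -6, -49], 0.122), ([12, -2, -49], 0.122), ([12, 3, -49], 0.122), ([11, 6, -48], 0.123)]
275 [([13, -6, -61], 0.111), ([10, -2, -55], 0.118), ([10, 3, -55], 0.117), ([12, 5, -59], 0.113)]
285 [([13, -5, -66], 0.106), ([10, -2, -62], 0.11), ([13, 2, -66], 0.106), ([13, 5, -67], 0.104)]
295 [([12, -5, -72], 0.1), ([7, -2, -64], 0.11), ([9, 2, -67], 0.106), ([12, 5, -72], 0.1)]
305 [([18, -4, -86], 0.086), ([4, -2, -65], 0.109), ([4, 2, -65], 0.109), ([18, 4, -86], 0.086)]
315 [([16, -4, -88], 0.084), ([-1, -2, -64], 0.111), ([-1, 2, -65], 0.11), ([15, 4, -87], 0.086)]
325 [([14, -4, -89], 0.083), ([-6, -2, -64], 0.113), ([-5, 2, -65], 0.112), ([12, 4, -87], 0.086)]
top ((0.5250617265701294, 0.2615453600883484), (0.04367421939969063, 0.025224953889846802), 9.270349502563477) 0.07529611883180132
body circle ((0.5243848562240601, 0.26235902309417725), 0.05217660218477249)
```

Run:
```python
from hold import *
for n in("scene","side"):
    s,im,d,P=held(n); tp=s["tcp_pos"]; v=P-tp; rr=np.linalg.norm(v[...,:2],axis=-1)
    k=(d>0)&(rr<.05)&(P[...,2]>.085)
    z=np.sort(v[k][:,2]); print(n,k.sum(),np.round(z[:5],4)); 
    q=v[k][v[k][:,2]<z[0]+.03]; print(np.round(q.mean(0),4))
    if n=="scene": 
        ys,xs=np.where(k); save("s3",cv2.resize(im[ys.min()-40:ys.max()+80,xs.min()-80:xs.max()+80],None,fx=3,fy=3)[:600,:800]); print(xs.min(),ys.min())
s,im,d,P=held(); tp=s["tcp_pos"]; A=R.from_rotvec(s["ee_rot"]); L=A.inv().apply((P-tp).reshape(-1,3)).reshape(P.shape)
for r in range(236,246): print(r,np.round(L[r,[306,310,314,318,322,326]]*1000).astype(int).tolist())
```

```text
scene 6024 [0.0166 0.0173 0.018  0.0191 0.0192]
[ 0.0075 -0.0042  0.0342]Traceback (most recent call last):
  File "<stdin>", line 8, in <module>
cv2.error: OpenCV(4.12.0) /io/opencv/modules/imgproc/src/resize.cpp:4208: error: (-215:Assertion failed) !ssize.empty() in function 'resize'
```

Scene and wrist depth both put the real fingertips about 17–22 mm behind the reported TCP, not 17 mm ahead, so the first grip only caught the block's top edge. I need to go about 35 mm lower. The carrier is still upright at about (0.525, 0.262).

Run:
```python
from h import *
go((.5248,.2618,.022),9.2)
```

```text
now [0.5277 0.2572 0.175 ] yaw 8.81 t 7.28 F [-0.4 -0.4  0.8] w 0.001
turn [ 0.0002  0.0016 -0.0068] shift [-0.0019 -0.005   0.153 ]
```

Call:
servo_tool:
  series:
    - [[0,0,-0.007],[-0.002,-0.005,0],1]
    - [[0,0,-0.007],[-0.002,-0.005,0],1]
    - [[0,0,-0.007],[-0.002,-0.005,0],1]
    - [[0,0,-0.007],[-0.002,-0.005,0.03],1]
    - [[0,0,-0.007],[-0.002,-0.005,0.06],1]

```text
t: 7.9
tcp_pos: [0.5258, 0.262, 0.1158]
ee_rot: [-3.131, -0.252, -0.002]
contact_force: [0.3, -0.5, 0.0]
gripper_width: 0.998
gripper_force: 0.0
```

Run:
```python
from hold import *
s,im,d,P=held(); p=P[d>0]; p=p[np.linalg.norm(p[:,:2]-[.525,.26],axis=1)<.065]
m=(p[:,2]>.07)&(p[:,2]<.082); print("top",cv2.minAreaRect(p[m][:,:2].astype(np.float32)),np.median(p[m][:,2]))
k=(p[:,2]>.02)&(p[:,2]<.032); print("body circle",cv2.minEnclosingCircle(p[k][:,:2].astype(np.float32)))
go((.5248,.2618,.022),9.2)
```

```text
top ((0.5253582000732422, 0.2612622380256653), (0.043593429028987885, 0.026007890701293945), 9.185890197753906) 0.07521532949989826
body circle ((0.5247238278388977, 0.26186707615852356), 0.052107930183410645)
now [0.5227 0.2611 0.1108] yaw 9.2 t 7.95 F [-1.9 -1.1 -2.3] w 0.996
turn [ 0.0008  0.0069 -0.    ] shift [ 0.0028 -0.0005  0.0888]
```

Call:
servo_tool:
  series:
    - [[0,0,0],[0,0,0.03],1]
    - [[0,0,0],[0,0,0.055],1]
    - [[0,0,0],[0,0,0.075],1]
    - [[0,0,0],[0,0,0.09],1]
    - [[0,0,0],[0,0,0.09],1]
    - [[0,0,0],[0,0,0.09],-1]
    - [[0,0,0],[0,0,0.09],-1]
    - [[0,0,0],[0,0,0.09],-1]
    - [[0,0,0],[0,0,0.09],-1]
    - [[0,0,0],[0,0,0.09],-1]

```text
t: 9.2
tcp_pos: [0.5258, 0.262, 0.0267]
ee_rot: [3.131, 0.252, 0.001]
contact_force: [-0.6, -1.8, 5.1]
gripper_width: 0.294
gripper_force: 59.5
```

Call:
servo_tool:
  series:
    - [[0,0,0],[0,0,0],-1]
    - [[0,0,0],[0,0,-0.01],-1]
    - [[0,0,0],[0,0,-0.025],-1]
    - [[0,0,0],[0,0,-0.025],-1]
    - [[0,0,0],[0,0,-0.025],-1]

```text
t: 9.82
tcp_pos: [0.5251, 0.2619, 0.0509]
ee_rot: [3.131, 0.252, -0.0]
contact_force: [0.1, 0.4, -4.8]
gripper_width: 0.295
gripper_force: 59.6
```

Opening of 25 mm and a weight of 4.8 N: it is held. I'll lift and carry it over the housing.

Call:
servo_tool:
  series:
    - [[0,0,0],[0,0,-0.025],-1]
    - [[0,0,0],[0,0,-0.05],-1]
    - [[0,0,0],[0,0,-0.07],-1]
    - [[0,0,0],[0,0,-0.075],-1]
    - [[0,0,0],[0,0,-0.075],-1]

```text
t: 10.45
tcp_pos: [0.5251, 0.2619, 0.1256]
ee_rot: [3.131, 0.252, -0.001]
contact_force: [0.5, 1.3, -4.5]
gripper_width: 0.295
gripper_force: 59.8
```

Run:
```python
from hold import *
s,im,d,P=held(); tp=s["tcp_pos"]; A=R.from_rotvec(s["ee_rot"]); L=A.inv().apply((P-tp).reshape(-1,3)).reshape(P.shape)
l=L[d>0]; m=(np.hypot(l[:,0],l[:,1])<.07)&(l[:,2]<.06)&(l[:,2]>-.06)
for a,b in ((-.058,-.04),(-.03,-.01),(-.01,.008),(.008,.03)):
    k=m&(l[:,2]>a)&(l[:,2]<b); print(a,k.sum(), l[k].min(0).round(4),l[k].max(0).round(4)) if k.any() else 0
k=m&(l[:,2]>-.008)&(l[:,2]<.012); q=l[k]; g=q[q[:,0]>.04]; print("front lug",len(g),g[:,1].min(),g[:,1].max(),g[:,0].max(),np.median(g[:,2]))
print("circle",cv2.minEnclosingCircle(q[:,:2].astype(np.float32)))
go((.514,.0175,.126),10)
```

```text
-0.058 7336 [-0.0226 -0.0263 -0.058 ] [ 0.0217  0.0261 -0.04  ]
-0.03 896 [ 0.0067 -0.0257 -0.03  ] [ 0.0216  0.026  -0.01  ]
-0.01 4694 [-0.008  -0.0334 -0.01  ] [0.0511 0.0341 0.0079]
0.008 169 [ 0.0156 -0.0288  0.008 ] [0.0511 0.0294 0.016 ]
front lug 566 -0.006755309108434062 0.007105490062275192 0.051116635356683746 0.0015266622735252652
circle ((0.012729241512715816, 0.0005548917106352746), 0.03902730345726013)
now [0.5247 0.2617 0.1249] yaw 9.21 t 10.5 F [-0.4 -0.6 -4.8] w 0.294
turn [ 0.0002  0.0018 -0.0138] shift [-0.0496  0.2394 -0.0009]
```

Call:
servo_tool:
  series:
    - [[0,0,0],[-0.005,0.02,0],-1]
    - [[0,0,0],[-0.012,0.055,0],-1]
    - [[0,0,0],[-0.02,0.095,0],-1]
    - [[0,0,-0.014],[-0.028,0.135,0],-1]
    - [[0,0,-0.014],[-0.036,0.175,0],-1]
    - [[0,0,-0.014],[-0.043,0.21,0],-1]
    - [[0,0,-0.014],[-0.048,0.23,0],-1]
    - [[0,0,-0.014],[-0.049,0.239,0],-1]
    - [[0,0,-0.014],[-0.049,0.239,0],-1]
    - [[0,0,-0.014],[-0.049,0.239,0],-1]

```text
t: 11.75
tcp_pos: [0.5151, 0.0188, 0.1258]
ee_rot: [-3.129, -0.275, 0.001]
contact_force: [0.0, -0.2, -4.0]
gripper_width: 0.296
gripper_force: 60.0
```

Run:
```python
from hold import *
for n in ("wrist","scene","side"):
    s,im,d,P=held(n); p=P[d>0]; c=np.array([.514,.0175]); rr=np.linalg.norm(p[:,:2]-c,axis=1)
    m=(rr<.085)&(p[:,2]>.043)&(p[:,2]<.056); q=p[m][:,:2].astype(np.float32)
    e=rr[m]>.068
    print(n,"rim",cv2.minEnclosingCircle(q),m.sum(),"z",np.median(p[m][:,2]))
    m=(rr<.085)&(p[:,2]>.112)&(p[:,2]<.1275); q=p[m][:,:2].astype(np.float32); print("  carrier top-face ring",cv2.minEnclosingCircle(q))
go((.5147,.0176,.126),10)
```

```text
wrist rim ((0.51297926902771, 0.017545416951179504), 0.07596082985401154) 12030 z 0.04907155733472979
  carrier top-face ring ((0.5275379419326782, 0.020241620019078255), 0.03914593905210495)
scene rim ((0.5144820213317871, 0.016663353890180588), 0.0775982216000557) 1776 z 0.049190291609281456
  carrier top-face ring ((0.5259768962860107, 0.016207708045840263), 0.043167319148778915)
side rim ((0.512787938117981, 0.01975192315876484), 0.07701876014471054) 1541 z 0.04949723257915706
  carrier top-face ring ((0.5128718018531799, 0.02423001453280449), 0.05257360637187958)
now [0.5152 0.0189 0.1259] yaw 10.08 t 11.9 F [ 0.7 -0.1 -4. ] w 0.296
turn [-0.0001  0.0001  0.0014] shift [-0.0007  0.0011 -0.0001]
```

Call:
servo_tool:
  series:
    - [[0,0,0],[-0.0012,0.001,0.01],-1]
    - [[0,0,0],[-0.0012,0.001,0.025],-1]
    - [[0,0,0],[-0.0012,0.001,0.04],-1]
    - [[0,0,0],[-0.0012,0.001,0.05],-1]
    - [[0,0,0],[-0.0012,0.001,0.055],-1]
    - [[0,0,0],[-0.0012,0.001,0.058],-1]
    - [[0,0,0],[-0.0012,0.001,0.058],-1]
    - [[0,0,0],[-0.0012,0.001,0.058],-1]

```text
t: 12.9
tcp_pos: [0.5147, 0.0169, 0.0685]
ee_rot: [3.129, 0.274, 0.002]
contact_force: [-0.0, 0.6, -4.4]
gripper_width: 0.295
gripper_force: 60.1
```

Call:
servo_tool:
  series:
    - [[0,0,0],[0,0,0.001],-1]
    - [[0,0,0],[0,0,0.002],-1]
    - [[0,0,0],[0,0,0.003],-1]
    - [[0,0,0],[0,0,0.003],-1]

```text
t: 13.4
tcp_pos: [0.5141, 0.017, 0.0649]
ee_rot: [-3.13, -0.274, 0.0]
contact_force: [-0.2, -0.3, -3.6]
gripper_width: 0.296
gripper_force: 60.1
```

Call:
servo_tool:
  series:
    - [[0,0,0],[0,0,0.001],-1]
    - [[0,0,0],[0,0,0.0015],-1]
    - [[0,0,0],[0,0,0.0015],-1]

```text
t: 13.78
tcp_pos: [0.5143, 0.0169, 0.0646]
ee_rot: [3.129, 0.275, -0.001]
contact_force: [-6.6, 0.1, 6.6]
gripper_width: 0.294
gripper_force: 61.5
```

Lugs are on the rim (z 0.0646, about 11 N). I'll pause a second, then turn.

Call:
servo_tool:
  series:
    - [[0,0,0],[0,0,0],-1]
    - [[0,0,0],[0,0,0],-1]
    - [[0,0,0],[0,0,0],-1]
    - [[0,0,0],[0,0,0],-1]
    - [[0,0,0],[0,0,0],-1]
    - [[0,0,0],[0,0,0],-1]
    - [[0,0,0],[0,0,0],-1]
    - [[0,0,0],[0,0,0],-1]
    - [[0,0,0],[0,0,0],-1]
    - [[0,0,0],[0,0,0],-1]

```text
t: 15.02
tcp_pos: [0.5143, 0.0169, 0.0645]
ee_rot: [3.129, 0.275, -0.001]
contact_force: [-5.6, -0.0, 6.6]
gripper_width: 0.294
gripper_force: 61.5
```

Call:
servo_tool:
  series:
    - [[0,0,-0.04],[0,0,0],-1]
    - [[0,0,-0.1],[0,0,0],-1]
    - [[0,0,-0.17],[0,0,0],-1]
    - [[0,0,-0.24],[0,0,0],-1]
    - [[0,0,-0.31],[0,0,0],-1]
    - [[0,0,-0.38],[0,0,0],-1]
    - [[0,0,-0.44],[0,0,0],-1]
    - [[0,0,-0.49],[0,0,0],-1]
    - [[0,0,-0.52],[0,0,0],-1]
    - [[0,0,-0.52],[0,0,0],-1]

```text
t: 16.27
tcp_pos: [0.5153, 0.0169, 0.0643]
ee_rot: [2.953, 1.069, 0.003]
contact_force: [0.3, 0.2, 2.7]
gripper_width: 0.297
gripper_force: 60.9
```

```bash
python3 -c "
from h import *
go((.5142,.0176,.0646),55); print(status.observe()['torque'])"
```

```text
now [0.5153 0.0169 0.0643] yaw 39.81 t 16.27 F [0.3 0.2 2.7] w 0.297
turn [ 0.002  -0.0013 -0.2651] shift [-0.0003 -0.0013 -0.0003]
[ 0.09317672 -0.1013303   0.0996753 ]
```

Call:
servo_tool:
  series:
    - [[0,0,-0.04],[0,-0.001,0.0005],-1]
    - [[0,0,-0.08],[0,-0.001,0.0005],-1]
    - [[0,0,-0.12],[0,-0.001,0.001],-1]
    - [[0,0,-0.16],[0,-0.001,0.0015],-1]
    - [[0,0,-0.2],[0,-0.001,0.002],-1]
    - [[0,0,-0.24],[0,-0.001,0.0025],-1]
    - [[0,0,-0.265],[0,-0.001,0.003],-1]
    - [[0,0,-0.265],[0,-0.001,0.003],-1]

```text
t: 17.27
tcp_pos: [0.5131, 0.0179, 0.0599]
ee_rot: [-2.786, -1.45, 0.001]
contact_force: [0.5, 0.5, -4.2]
gripper_width: 0.295
gripper_force: 60.0
```

It is dropping freely: z is 0.0599 and the only load is the carrier's weight. I'll lower it home, to about 0.0505.

Call:
servo_tool:
  series:
    - [[0,0,0],[0,0,0.003],-1]
    - [[0,0,0],[0,0,0.006],-1]
    - [[0,0,0],[0,0,0.008],-1]
    - [[0,0,0],[0,0,0.009],-1]
    - [[0,0,0],[0,0,0.01],-1]
    - [[0,0,0],[0,0,0.01],-1]

```text
t: 18.02
tcp_pos: [0.5137, 0.0178, 0.0507]
ee_rot: [-2.787, -1.45, 0.0]
contact_force: [-1.5, 0.7, -2.4]
gripper_width: 0.293
gripper_force: 60.1
```

Call:
servo_tool:
  series:
    - [[0,0,0],[0,0,0.0005],-1]
    - [[0,0,0],[0,0,0.001],-1]
    - [[0,0,0],[0,0,0.001],-1]

```text
t: 18.4
tcp_pos: [0.5138, 0.0177, 0.0506]
ee_rot: [-2.786, -1.451, 0.001]
contact_force: [-5.3, 0.5, 7.5]
gripper_width: 0.294
gripper_force: 61.7
```

It is on the floor. I'll let go and rise.

Call:
servo_tool:
  series:
    - [[0,0,0],[0,0,-0.0005],-1]
    - [[0,0,0],[0,0,-0.0005],1]
    - [[0,0,0],[0,0,-0.0005],1]
    - [[0,0,0],[0,0,-0.0005],1]
    - [[0,0,0],[0,0,-0.0005],1]
    - [[0,0,0],[0,0,-0.03],1]
    - [[0,0,0],[0,0,-0.07],1]
    - [[0,0,0],[0,0,-0.11],1]
    - [[0,0,0],[0,0,-0.12],1]
    - [[0,0,0],[0,0,-0.12],1]

```text
t: 19.65
tcp_pos: [0.5136, 0.0178, 0.1693]
ee_rot: [2.786, 1.45, 0.001]
contact_force: [-0.6, -0.2, 0.1]
gripper_width: 0.995
gripper_force: 0.0
```

Run:
```python
from hold import *
s,im,d,P=held(); save("w4",im); p=P[d>0]; c=np.array([.5137,.0175]); v=p[:,:2]-c; rr=np.linalg.norm(v,axis=1)
m=(rr<.04)&(p[:,2]>.09)&(p[:,2]<.108); print("top",cv2.minAreaRect(p[m][:,:2].astype(np.float32)),np.median(p[m][:,2]))
gray=im.mean(2)[d>0]
m=(rr<.054)&(gray>120)&(p[:,2]<.07); print("lug/body face z",np.percentile(p[m][:,2],[5,50,95]))
m=(rr>.065)&(rr<.074); print("rim z",np.median(p[m][:,2]))
print(s["t"],s["contact_force"],s["gripper_force"])
```

```text
top ((0.5140673518180847, 0.016371000558137894), (0.04389273375272751, 0.025800740346312523), 55.82445526123047) 0.09920920414680343
lug/body face z [0.04809337 0.04922305 0.05035137]
rim z 0.2564351188107197
19.65 [-0.63744725 -0.16155642  0.08891884] 0.0
```

View pics/w4.png

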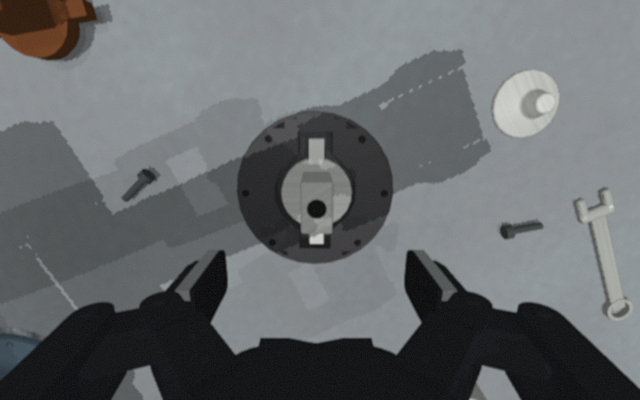

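The carrier sits in the housing at (316,190), with its lugs in both notches at (316,150) and (316,240). Its face is at 49.2 mm against a rim that reads 49.1 mm, and its top is at 99–100 mm, so it is flush. The gripper is clear.

```bash
python3 -c "
from bench import workorder
print(workorder.sign_off())"
```

```text
the job is handed in; nothing more can be done
None
```

The two-lug carrier is home in the farther housing with its lugs in the notches, flush with the rim and released; the first grip slipped off and nudged it about 5 mm on the table, the second held, the three-lug carrier was left alone, and I handed the job in at about 20 s.

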